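Set the staple-gun air: four clicks up, then lock

ROBOT

A 7-joint arm with a two-finger parallel gripper is mounted at the origin on the work surface. World frame = base frame: x ahead of the robot, y to its left, z up, the work surface at z = 0. Lengths are in m, angles in rad, forces in N, time in s.
With the tool pointing down it reaches from about 0.425 to 0.925 m from the base axis. Payload 6.8 kg.
Tool frame: the origin (TCP) lies at the very end of the fingers, on their centre line; the grasp point (between the pads) lies 19 mm behind it (r.tcp_to_grasp is the distance from the TCP to the grasp point, in m); z points along the fingers, y is the line along which they close (so a half turn about z gives the same grasp; the last joint's range is limited). The gripper opens to 85 mm and grips with 20 to 120 N. Pads are 22 mm wide; open, the fingers measure 114 mm over their backs; the gripper's body (76 mm by 85 mm) begins 54 mm behind the grasp point. The pads swing forward as they close: fully open they stand 13 mm farther back than shut.
Start: joints at [-0.108, 0.477, 0.022, 1.555, -0.011, 1.109, -0.083], TCP at [0.675, 0, 0.231] pointing down, gripper open.
Joint ranges: [-2.96, 2.96], [-0.34, 2.1], [-1.41, 1.46], [0.24, 2.44], [-1.37, 4.51], [0.17, 1.92], [-2.96, 2.96]. Speed limits (rad/s): [2.39, 2.39, 3.14, 3.14, 3.14, 3.14, 3.14].

INTERFACE

Orientations are given as a rotation vector (axis times angle).
In Python, from bench import r gives the robot as it stands.
- The arm moves only by the tool step_arm, never from a script. Its argument "moves" is a list of rows, each a list of 7 numbers: the shift along the tool's x, y, z in mm, then the turn, a rotation vector about the tool's x, y, z in rad, then the finger opening in mm, from 0 to 85.4. A call has 1 to 8 rows; each row is the pose to reach, as a shift and turn from the pose commanded when the call began, along the tool's axes at that moment; what a row does not reach only later rows make up. A row lasts 1/10 s, in which the tool goes at most 50 mm and 8.59 degrees, less where a joint would pass 70% of its speed; a pose out of reach is approached as far as the arm can. A call with a gripper value outside its range is refused whole. The fingers move at their own pace and stop on an object; "grip_force" is the grip in N (left out, the last holds). Time passes only in rows, so rows that repeat a pose let the fingers close. It gives the time, the measured TCP pose, the force, the opening and the grip force at its end, in the units of the state.
- r.get_obs(): the state, without advancing time (a new reading comes with each control period).
- r.grab_frame(name): name is "scene" or "side" or "wrist"; returns a dict with "image" (400x640x3 uint8, red, green, blue), "depth" (400x640 float32, m along the optical axis (not along the pixel's ray), 0 where there is no reading), "mtx" (3x3 intrinsics, pixels), "rvec" (rotation vector, rad) and "tvec" (3), from world to camera coordinates, as OpenCV has them. Camera axes: x right, y down, z forward; pixel columns grow to the right and rows downward; lengths in m; the calibration is good to about 2 mm. A picture is of the moment at which its call begins.
- r.hand_in(): hands the job in; it is judged then, once.
The state is a dict: "clock": time; "joints": joint angles; "qvel": joint speeds; "tau": joint torques, N m; "tcp_pos": TCP position; "orientation": TCP orientation; "contact_force": force on the tool from outside, world axes, zero at the start; "moment": the same for the moment, N m; "grip_width": finger opening in m; "gripper_force": force on a finger pad.
Only numpy, scipy, OpenCV 4.12 (cv2) and the standard library are available. Lean on these libraries where they do the work, as an engineer would, in place of code of your own. Each camera call takes 0.05 s, during which the arm holds its last target. There are 200 camera calls.

TASK

Turn up the air for the staple gun: with a fingertip, push the ear of the regulator's dial round clockwise (seen from above) by exactly four clicks from where it stands, never running past the fourth or turning it backwards past its starting click. Then press the dial straight down by its middle until it is fully home, so that it stays locked at that fourth click. Only touch the dial, gently, without pinching it, and leave the things lying around it where they are.

Things in the scene. Friction and masses are not known exactly. Their poses are not given: they have to be found in the camera images.
- dial (a joint): Angle (rad) of the black dial on the air regulator: 0 where it stands at the start, resting in a click; grows clockwise seen from above. One click every 0.419 rad (24 deg); four are 1.676. Between clicks it resists with 0.1 to 0.22 N m (2 to 5 N at the ear), past half-way it snaps on into the next, and left alone it settles within 1 deg of a click. Turns from -1.7 to 4.2.
- dial_press (a joint): How far (m) the dial is pressed down: 0 = up (unlocked, as at the start), 0.008 = fully home on its stop. Stiff sliding fit: it takes about 5 N straight down, stays where it is left, and does not come up again. The dial can be turned at any height.
- dial_top (a point): Centre of the dial's flat round top, on its upright turning axis, 106 mm above the table while up, 98 mm when pressed home. The dial is a ribbed black disc of 60 mm diameter, 24 mm tall, with one ear sticking out level from its side.
- regulator: Bench air regulator under the dial, origin at the centre of its underside, below the dial's axis. Dark steel foot plate 130 x 100 mm fixed to the table, 62 mm aluminium block with brass couplings and a round gauge roughly facing the robot, and on top a flange of 92 mm diameter, its top 70 mm above the table (12 mm under the raised dial), with one dark dot per click. Nothing but the dial is higher.
- ear (a point): Middle of the dial's ear, 50 mm out from the axis and 95 mm above the table while the dial is up. The ear is a bar 12 mm wide reaching out to 72 mm from the axis, underside 84 mm and top 106 mm above the table. It turns with the dial; the direction from dial_top to here is where it points (at the start to the left of the robot, +y, within 52 deg).
- case: Bystander: small black tool case 160 x 100 x 54 mm lying flat, with an 18 mm carrying handle on one end, origin at the centre of its underside.
- stapler: Bystander: steel hand staple gun 150 mm long, 72 mm wide, 28 mm thick, lying on its side along x near the middle, origin at the centre of its underside.
- spool: Bystander: wooden twine spool, 44 mm diameter, 50 mm tall, standing, origin at the centre of its underside.
- hammer: Bystander: upholsterer's hammer 240 mm long lying crosswise beyond the rest, origin under the middle of it.
There are look-alikes about, which are no part of the job. There is more than one size of the regulator; the job needs the smallest.

How it is judged:
On the way, in this order (a step that is already met when the one before it is completed fails the run):
1. the dial rests in its fourth click clockwise, still up (value of joint dial between 1.571 and 1.78 rad and velocity of joint dial between -0.05 and 0.05 rad/s and value of joint dial_press below 0.002 m), for 0.2 s.
2. the dial is pressed fully home, still in its fourth click (value of joint dial between 1.55 and 1.801 rad and value of joint dial_press above 0.0065 m), for 0.2 s.
At the end, for the whole second after the job is handed in: the dial rests in the fourth click clockwise from its start (within a quarter of a click) and is pressed home (at least 6.5 of 8 mm down) (value of joint dial between 1.571 and 1.78 rad and velocity of joint dial between -0.05 and 0.05 rad/s and value of joint dial_press above 0.0065 m); the robot touches nothing.
It fails at once if the dial runs past the fourth click (value of joint dial above 1.927 rad).
It fails at once if the dial is turned backwards past half a click (value of joint dial below -0.251 rad).
It fails at once if the dial is pinched or forced (over 20 N of finger force while it is up) (contact force between the fingers and dial above 20 N and value of joint dial_press below 0.004 m).
It fails at once if a thing lying around is shifted by more than 20 mm (distance of any of case, stapler, spool, hammer from where it was at the start of the episode above 0.02 m).
It also fails if it takes over 67 s, if anything falls off the work surface, if the arm or the gripper's body presses on something with over 40 N, if the wrist force passes 120 N, or if a joint passes its speed limit or range.

## Working session

There is one attempt and no reset: what is moved stays moved. The work goes in short steps, Python scripts to look and compute and a tool call to move; the robot and the scene stay as the last step left them, time stands still between calls to the robot, and variables do not carry over. Pictures are saved under pics/ and viewed, at most 10 in all, crops included, and the job is handed in when it is done.

Besides the shell and the picture viewer there is one more tool, called after ">>>" as name(argument=value, ...), one argument or row to a line, values as JSON. step_arm: Moves the arm, as the interface text tells. Its arguments: {"type":"object","properties":{"moves":{"type":"array","items":{"type":"array","items":{"type":"number"}}},"grip_force":{"type":"number"}},"required":["moves"]}

```bash
mkdir -p pics
cat > h.py <<'E'
import numpy as np, cv2
from bench import r
def grab(n):
    f=r.grab_frame(n); R=cv2.Rodrigues(np.array(f['rvec'],float))[0]
    f['R']=R; f['t']=np.array(f['tvec'],float).ravel(); return f
def save(n,im): cv2.imwrite('pics/'+n,im[:,:,::-1])
def cloud(f):
    d=f['depth']; v,u=np.indices(d.shape); K=f['mtx']
    p=np.stack([(u-K[0,2])/K[0,0]*d,(v-K[1,2])/K[1,1]*d,d],-1)
    w=(p-f['t'])@f['R']; w[d==0]=np.nan; return w
E
python3 - <<'E'
from h import *
print(r.get_obs())
for n in ['scene','side']:
    f=grab(n); save(n+'0.png',f['image']); np.savez(n+'0.npz',**f)
    print(n,-f['R'].T@f['t'])
E
```

```text
{'clock': 0.0, 'joints': array([-0.10809195,  0.47781245,  0.0223076 ,  1.55647206, -0.01148689,
        1.10930838, -0.08307449]), 'qvel': array([ 0.00064001,  0.00062742, -0.00028393,  0.00031705,  0.00073867,
        0.0007418 ,  0.00153479]), 'tau': array([-5.45967814e-04, -5.96443820e+01,  1.60769675e+00, -2.81194621e+01,
        1.24063640e-02,  9.39900521e-03,  2.20753498e-05]), 'tcp_pos': array([ 6.74391953e-01, -5.65575770e-06,  2.30308124e-01]), 'orientation': array([-2.22049441, -2.22065707,  0.00222558]), 'contact_force': array([ 0.11964634, -0.08576764, -0.23526282]), 'moment': array([-0.01786774, -0.004901  , -0.02790963]), 'gripper_force': 0.0, 'grip_width': 0.08545389077646831}
scene [ 1.06024147 -0.63670303  0.95638777]
side [0.19995447 0.71442228 0.53692889]
```

View pics/scene0.png

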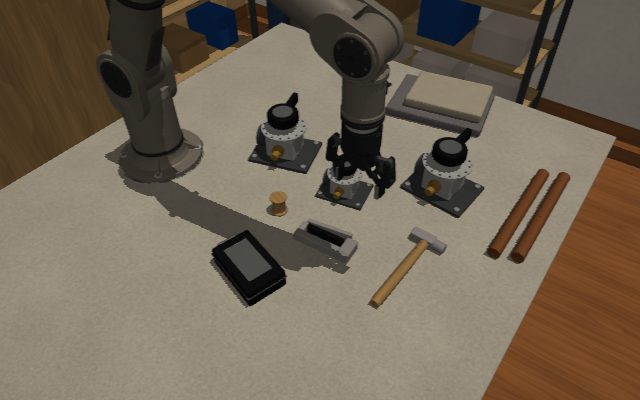

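View pics/side0.png

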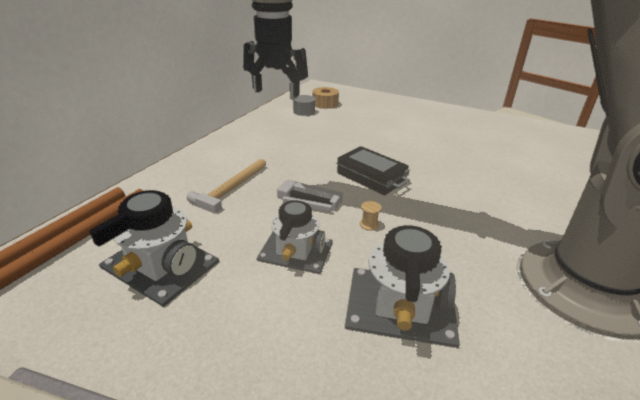

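Candidates, as scene and side pixels: left regulator (283,115)/(410,250), middle (345,185)/(295,210), right (450,150)/(147,207). The middle one is clearly the smallest, so I choose it and will check its size and ear in a crop.

Run:
```python
from h import *
f=dict(np.load('side0.npz')); w=cloud(f); im=f['image']
c=im[170:290,230:360]; save('crop.png',cv2.resize(c,None,fx=5,fy=5,interpolation=cv2.INTER_CUBIC)[:600,:])
sub=w[170:290,230:360].reshape(-1,3); col=c.reshape(-1,3).astype(int)
z=sub[:,2]
for lo,hi in [(.101,.112),(.066,.074),(.08,.101)]:
    m=(z>lo)&(z<hi); p=sub[m]; print(lo,m.sum(),p.min(0) if m.any() else '',p.max(0) if m.any() else '')
m=(z>.101)&(z<.112);p=sub[m]; print(np.median(p[:,2]),col[m].mean(0))
# disc: grey top vs. all
g=m&(col.sum(1)>150); print(g.sum(), [cv2.minEnclosingCircle((sub[q][:,:2]*1000).astype(np.float32)) for q in (g,m)])
q=(z>.066)&(z<.074); print(cv2.minEnclosingCircle((sub[q][:,:2]*1000).astype(np.float32)))
for n,(u0,v0) in {'big':(410,250),'right':(147,207)}.items():print(n,w[v0,u0])
# top-down map 
H=np.full((30,30),0.)
for a,b,cc in sub[(z>.06)&(z<.115)]:
    pass
f2=dict(np.load('scene0.npz')); print(cloud(f2)[185,345])
for n,v,u in [('spool',209,371),('stap',193,310),('case',165,372),('ham',200,205)]: print(n,w[v,u])
```

```text
0.101 595 [0.48747711 0.15620895 0.1010127 ] [0.54811308 0.25523153 0.10751709]
0.066 553 [0.47280458 0.14132438 0.06603219] [0.56372201 0.22970037 0.07140581]
0.08 295 [0.48710826 0.16884437 0.08179527] [0.54545967 0.25517369 0.10097042]
0.10491570860350224 [86.01512605 84.5092437  79.29747899]
595 [((515.8587646484375, 206.0914306640625), 51.31128692626953), ((515.8587646484375, 206.0914306640625), 51.31128692626953)]
((517.7280883789062, 185.219482421875), 46.98857116699219)
big [0.28406194 0.24326809 0.14649767]
right [0.70707593 0.3535629  0.14555288]
[0.54460181 0.14451679 0.06351839]
spool [0.41653406 0.03781093 0.04948862]
stap [ 0.5851159  -0.0012341   0.01434808]
case [ 0.48410445 -0.14094612  0.05229725]
ham [0.77167217 0.15737771 0.02453101]
```

View pics/crop.png

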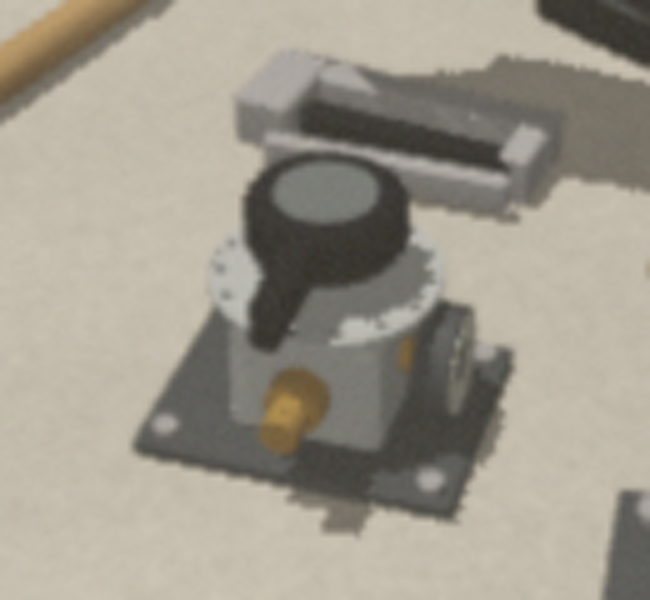

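The crop shows the small regulator with its ear pointing left (+y), about (270,310) in the crop; the dial top is near (325,190). Next I fit the axis and the ear angle.

Run:
```python
from h import *
f=dict(np.load('side0.npz')); w=cloud(f)
sub=w[170:290,230:360].reshape(-1,3); z=sub[:,2]
p=sub[(z>.1025)&(z<.109)][:,:2]*1000
c0=np.array([517.7,185.2])
# disc: exclude ear; min enclosing circle
for _ in range(4):
    d=np.hypot(*(p-c0).T); q=p[d<33]; c0,rad=cv2.minEnclosingCircle(q.astype(np.float32)); c0=np.array(c0)
print('disc',c0,rad)
d=np.hypot(*(p-c0).T); e=p[d>36]; print(len(e), e.min(0),e.max(0)); print(cv2.minAreaRect(e.astype(np.float32)))
v=e.mean(0)-c0; print('ear dir deg from +y toward +x',np.degrees(np.arctan2(v[0],v[1])), d.max())
```

```text
disc [519.12823486 187.49916077] 32.64029312133789
75 [498.96314069 221.93148324] [512.84097968 254.37866071]
((506.0672607421875, 238.30230712890625), (10.502366065979004, 31.519203186035156), 12.991714477539062)
ear dir deg from +y toward +x -14.966948038441462 68.22497176571622
```

>>> step_arm(
  moves=[
    [30,-25,0,0,0,-0.13,0],
    [60,-50,0,0,0,-0.26,0],
    [90,-75,0,0,0,-0.39,0],
    [120,-100,0,0,0,-0.52,0],
    [150,-125,0,0,0,-0.65,0],
    [180,-150,0,0,0,-0.78,0],
    [210,-175,0,0,0,-0.91,0],
    [235,-200,0,0,0,-1.04,0],
  ],
  grip_force=20,
)

```text
clock: 0.9
tcp_pos: [0.4735, 0.2365, 0.2311]
orientation: [-0.814, -3.034, -0.0]
contact_force: [0.3, 0.3, 0.8]
grip_width: 0.0003
gripper_force: 0.0
```

>>> step_arm(
  moves=[
    [0,0,0,0,0,-0.13,0],
    [0,0,0,0,0,-0.26,0],
    [0,0,0,0,0,-0.39,0],
    [0,0,0,0,0,-0.52,0],
    [0,0,0,0,0,-0.65,0],
    [0,0,0,0,0,-0.77,0],
    [0,0,0,0,0,-0.77,0],
    [0,0,0,0,0,-0.77,0],
  ],
)

```text
clock: 1.7
tcp_pos: [0.4749, 0.2348, 0.2311]
orientation: [0.369, -3.119, 0.0]
contact_force: [-0.0, 0.1, 0.3]
grip_width: 0.0001
gripper_force: 0.0
```

```bash
cat >> h.py <<'E'
def status(n=''):
    o=r.get_obs(); R=cv2.Rodrigues(o['orientation'])[0]
    print(n,'t',round(o['clock'],2),'tcp',(o['tcp_pos']*1000).round(1),'xang',np.degrees(np.arctan2(R[1,0],R[0,0])).round(1),'tilt',R[:,2].round(3),'F',o['contact_force'].round(1),'M',o['moment'].round(2),'w',o['grip_width'].round(4),'q7',o['joints'][6].round(2)); return o,R
E
python3 - <<'E'
from h import *
status(); print(r.get_obs()['joints'].round(2))
f=grab('scene'); save('s1.png',f['image']); np.savez('s1.npz',**f)
w=cloud(f)
# region near dial
m=(abs(w[...,0]-.52)<.09)&(abs(w[...,1]-.19)<.09)&(w[...,2]>.1025)&(w[...,2]<.109)
v,u=np.where(m); print(len(v),u.min(),u.max(),v.min(),v.max())
p=w[m][:,:2]*1000; c0=np.array([518.5,186.])
for _ in range(4):
    d=np.hypot(*(p-c0).T); q=p[d<33]; c0,rad=cv2.minEnclosingCircle(q.astype(np.float32)); c0=np.array(c0)
print(c0,rad); d=np.hypot(*(p-c0).T); e=p[d>36]; print(len(e),cv2.minAreaRect(e.astype(np.float32)))
vv=e.mean(0)-c0; print(np.degrees(np.arctan2(vv[1],vv[0])))
c=f['image'][110:230,270:430]; save('s1c.png',cv2.resize(c,None,fx=5,fy=5,interpolation=cv2.INTER_CUBIC))
E
```

```text
Traceback (most recent call last):
  File "h.py", line 13, in status
    print(n,'t',round(o['clock'],2),'tcp',(o['tcp_pos']*1000).round(1),'xang',np.degrees(np.arctan2(R[1,0],R[0,0])).round(1),'tilt',R[:,2].round(3),'F',o['contact_force'].round(1),'M',o['moment'].round(2),'w',o['grip_width'].round(4),'q7',o['joints'][6].round(2)); return o,R
                                                                                                                                                                                                                 ^^^^^^^^^^^^^^^^^^^^^
AttributeError: 'float' object has no attribute 'round'
```

```bash
sed -i "s/o\['grip_width'\].round(4)/round(float(o['grip_width']),4)/" h.py
cat >> h.py <<'E'
def fit(n,c0=(518.5,186.),zo=0,near=None):
    f=grab(n); w=cloud(f); c0=np.array(c0)
    m=(abs(w[...,0]-.52)<.09)&(abs(w[...,1]-.19)<.09)&(w[...,2]>.1025+zo)&(w[...,2]<.109+zo)
    p=w[m][:,:2]*1000
    if near is not None: p=p[np.hypot(*(p-near).T)>26]
    for _ in range(4):
        d=np.hypot(*(p-c0).T); q=p[d<33]; c0,rad=cv2.minEnclosingCircle(q.astype(np.float32)); c0=np.array(c0)
    d=np.hypot(*(p-c0).T); e=p[(d>36)&(d<76)]; print(n,'c',c0.round(1),round(rad,1),len(p))
    if len(e): vv=e.mean(0)-c0; print('ear',len(e),e.mean(0).round(1),np.degrees(np.arctan2(vv[1],vv[0])).round(1),cv2.minAreaRect(e.astype(np.float32)))
    return f
E
python3 - <<'E'
from h import *
status(); print(r.get_obs()['joints'].round(2))
f=fit('scene'); fit('side')
c=f['image'][110:230,270:430]; save('s1c.png',cv2.resize(c,None,fx=5,fy=5,interpolation=cv2.INTER_CUBIC))
E
```

```text
t 1.7 tcp [474.9 234.8 231.1] xang -166.5 tilt [-0. -0. -1.] F [-0.   0.1  0.3] M [ 0.05 -0.03 -0.01] w 0.0001 q7 1.11
[-0.22  0.27 -0.42  1.88  0.13  1.02  1.11]
scene c [518.3 184.8] 32.8 288
ear 29 [508.8 221.4] 104.5 ((509.9556884765625, 195.93704223632812), (16.00543212890625, 98.93763732910156), 6.258652210235596)
side c [518.3 186.5] 32.3 565
ear 80 [505.4 239.2] 103.7 ((506.2745056152344, 238.3619384765625), (11.10342025756836, 34.434810638427734), 12.510601997375488)
```

View pics/s1c.png

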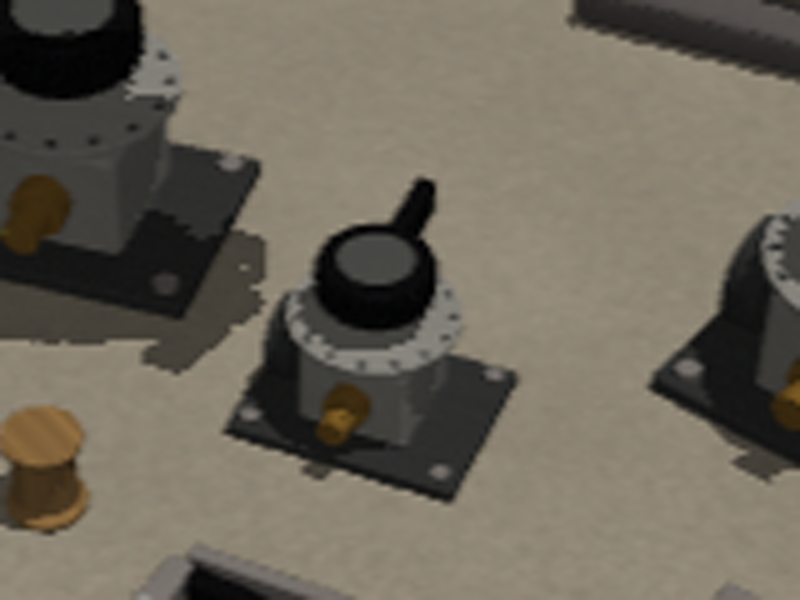

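The crop shows the dial top at about (375,260) and the ear reaching up-right to (428,185), which agrees with the fit: centre (518.3,185.7), ear at 103.5°. I now descend behind the ear.

>>> step_arm(
  moves=[
    [0,0,30,0,0,0,0],
    [0,0,60,0,0,0,0],
    [0,0,90,0,0,0,0],
    [0,0,115,0,0,0,0],
    [0,0,130,0,0,0,0],
    [0,0,140,0,0,0,0],
    [0,0,145,0,0,0,0],
    [0,0,145,0,0,0,0],
  ],
)

```text
clock: 2.6
tcp_pos: [0.475, 0.2351, 0.0861]
orientation: [0.374, -3.119, 0.0]
contact_force: [0.5, -0.1, 0.1]
grip_width: -0.0
gripper_force: 0.0
```

>>> step_arm(
  moves=[
    [-2,0,0,0,0,0,0],
    [-4,0,0,0,0,0,0],
    [-6,0,0,0,0,0,0],
    [-8,0,0,0,0,0,0],
    [-9,0,0,0,0,0,0],
    [-10,0,0,0,0,0,0],
    [-11,0,0,0,0,0,0],
    [-11,0,0,0,0,0,0],
  ],
)

```text
clock: 3.4
tcp_pos: [0.4858, 0.2376, 0.0863]
orientation: [-0.375, 3.119, 0.0]
contact_force: [-0.3, -0.4, -0.3]
grip_width: -0.0002
gripper_force: 0.0
```

Run:
```python
from h import *
status(); f=fit('side')
f2=grab('scene')
c=np.hstack([f['image'][150:290,225:365],f2['image'][90:230,280:420]]); save('c2.png',cv2.resize(c,(800,400),interpolation=cv2.INTER_CUBIC))
```

```text
t 3.4 tcp [485.8 237.6  86.3] xang -166.3 tilt [ 0.  0. -1.] F [-0.3 -0.4 -0.3] M [ 0.02 -0.02 -0.01] w -0.0002 q7 1.02
side c [517.6 184.7] 31.0 146
ear 62 [493.9 246.4] 111.1 ((490.2533264160156, 245.04603576660156), (37.86881637573242, 19.058263778686523), 16.29916763305664)
```

View pics/c2.png

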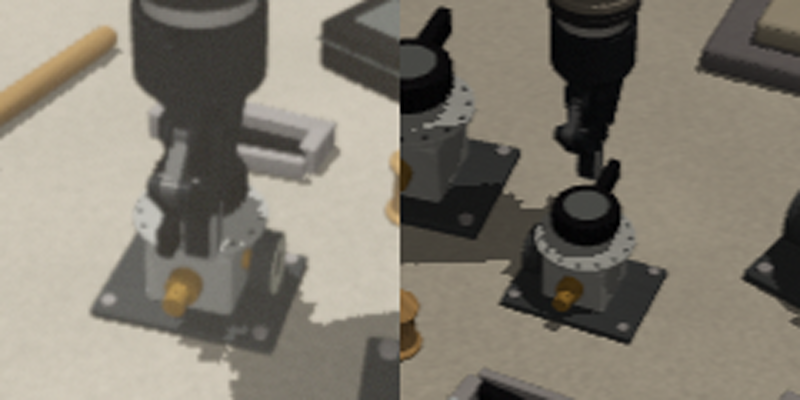

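>>> step_arm(
  moves=[
    [-2,0.6,0,0,0,0.035,0],
    [-4.1,1.2,0,0,0,0.07,0],
    [-6.2,1.7,0,0,0,0.105,0],
    [-8.3,2.1,0,0,0,0.14,0],
    [-8.3,2.1,0,0,0,0.14,0],
  ],
)

```text
clock: 4.0
tcp_pos: [0.4931, 0.2417, 0.0862]
orientation: [0.154, -3.137, 0.001]
contact_force: [-1.2, -0.5, 0.9]
grip_width: -0.0002
gripper_force: 0.8
```

Run:
```python
from h import *
status()
```

```text
t 4.0 tcp [493.1 241.7  86.2] xang -174.4 tilt [-0.001 -0.    -1.   ] F [-1.2 -0.5  0.9] M [-0.08  0.34  0.05] w -0.0002 q7 0.9
```

>>> step_arm(
  moves=[
    [-2,0.6,0,0,0,0.035,0],
    [-4.1,1.2,0,0,0,0.07,0],
    [-6.2,1.7,0,0,0,0.105,0],
    [-8.3,2.1,0,0,0,0.14,0],
    [-8.3,2.1,0,0,0,0.14,0],
  ],
)

```text
clock: 4.5
tcp_pos: [0.5023, 0.2448, 0.0865]
orientation: [0.067, 3.139, 0.001]
contact_force: [0.4, -0.1, -0.2]
grip_width: -0.0
gripper_force: 0.0
```

Run:
```python
from h import *
status(); fit('scene')
f2=grab('scene'); np.savez('a.npz',**f2)
c=f2['image'][100:220,290:410]; save('c3.png',cv2.resize(c,(600,600),interpolation=cv2.INTER_CUBIC))
```

```text
t 4.5 tcp [502.3 244.8  86.5] xang 177.6 tilt [ 0.002  0.001 -1.   ] F [ 0.4 -0.1 -0.2] M [0.01 0.02 0.08] w -0.0 q7 0.78
scene c [518.7 184.7] 32.7 305
ear 46 [514.7 228. ] 95.2 ((523.1072998046875, 199.21743774414062), (33.89850997924805, 97.70333862304688), 19.137680053710938)
```

View pics/c3.png

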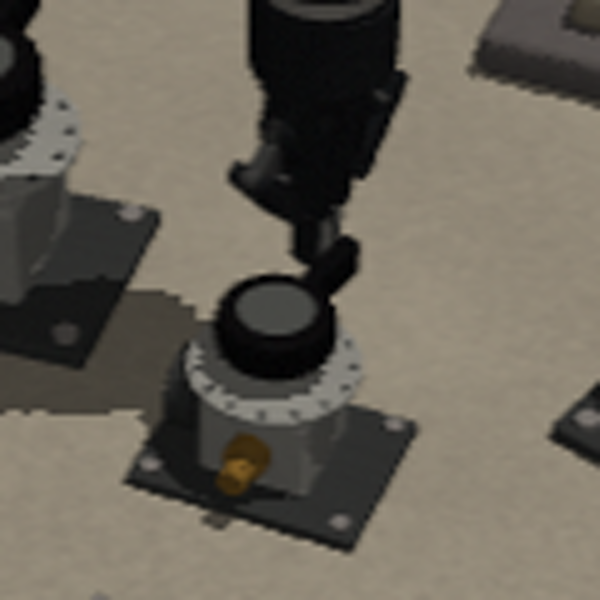

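Click 1 has snapped in: the ear stands at (335,265) ahead of the finger, with no force. On to click 2.

>>> step_arm(
  moves=[
    [-2,0.6,0,0,0,0.035,0],
    [-4.1,1.2,0,0,0,0.07,0],
    [-6.2,1.7,0,0,0,0.105,0],
    [-8.3,2.1,0,0,0,0.14,0],
    [-10.4,2.5,0,0,0,0.175,0],
    [-12.5,2.8,0,0,0,0.209,0],
    [-14.6,3.0,0,0,0,0.244,0],
    [-16.7,3.1,0,0,0,0.279,0],
  ],
)

```text
clock: 5.4
tcp_pos: [0.518, 0.2471, 0.0862]
orientation: [-0.504, -3.1, -0.0]
contact_force: [-1.4, 1.3, 0.5]
grip_width: 0.0002
gripper_force: 0.8
```

>>> step_arm(
  moves=[
    [-2,0.6,0,0,0,0.035,0],
    [-4.1,1.2,0,0,0,0.07,0],
    [-6.2,1.7,0,0,0,0.105,0],
    [-8.3,2.1,0,0,0,0.14,0],
    [-8.3,2.1,0,0,0,0.14,0],
  ],
)

```text
clock: 5.9
tcp_pos: [0.5273, 0.2465, 0.0864]
orientation: [0.718, 3.058, 0.001]
contact_force: [-0.8, 1.6, 0.1]
grip_width: 0.0002
gripper_force: 0.7
```

```bash
cat >> h.py <<'E'
def ear(n,zo=0,c=(518.3,185.7)):
    o,R=status(); c=np.array(c); f=grab(n); w=cloud(f)*1000; p=w[np.isfinite(w[...,2])]
    rel=(p-o['tcp_pos']*1000)@R
    fing=(abs(rel[:,0])<13)&(abs(rel[:,1])<24)
    d=np.hypot(*(p[:,:2]-c).T)
    m=(d>38)&(d<76)&(p[:,2]>101+zo*1000)&(p[:,2]<110+zo*1000)&~fing
    e=p[m][:,:2]
    for k in range(3):
        if len(e)<5: break
        v=e.mean(0)-c; a=np.arctan2(v[1],v[0]); n_=np.array([-np.sin(a),np.cos(a)])
        lat=(e-c)@n_; print(n,len(e),'ear ang',np.degrees(a).round(1),'turned',(103.6-np.degrees(a)).round(1),'lat',lat.min().round(1),lat.max().round(1))
        e=e[abs(lat-np.median(lat))<8]
    return f
E
python3 - <<'E'
from h import *
ear('scene'); ear('side')
E
```

```text
t 5.9 tcp [527.3 246.5  86.4] xang 153.6 tilt [ 0.001  0.    -1.   ] F [-0.8  1.6  0.1] M [0.29 0.18 0.08] w 0.0002 q7 0.45
scene 31 ear ang 59.1 turned 44.5 lat -31.5 7.5
scene 28 ear ang 62.6 turned 41.0 lat -5.8 4.4
scene 28 ear ang 62.6 turned 41.0 lat -5.8 4.4
 t 5.95 tcp [527.2 246.3  86.4] xang 153.6 tilt [ 0.001  0.    -1.   ] F [-0.   1.8  0.2] M [0.23 0.17 0.05] w -0.0002 q7 0.45
side 17 ear ang 84.5 turned 19.1 lat -22.5 11.0
side 12 ear ang 91.9 turned 11.7 lat -2.0 2.9
side 12 ear ang 91.9 turned 11.7 lat -2.0 2.9
```

>>> step_arm(
  moves=[
    [-1,0.3,0,0,0,0.017,0],
    [-2,0.6,0,0,0,0.035,0],
    [-3,0.9,0,0,0,0.052,0],
    [-4.1,1.2,0,0,0,0.07,0],
    [-4.1,1.2,0,0,0,0.07,0],
  ],
)

```text
clock: 6.5
tcp_pos: [0.5313, 0.2451, 0.0863]
orientation: [0.825, 3.031, -0.0]
contact_force: [-0.9, -0.6, 0.2]
grip_width: 0.0001
gripper_force: 0.0
```

Run:
```python
from h import *
f=ear('scene')
c=f['image'][100:220,290:410]; save('c4.png',cv2.resize(c,(600,600),interpolation=cv2.INTER_CUBIC))
```

```text
t 6.5 tcp [531.3 245.1  86.3] xang 149.6 tilt [ 0. -0. -1.] F [-0.9 -0.6  0.2] M [-0.01 -0.02 -0.02] w 0.0001 q7 0.39
scene 39 ear ang 44.7 turned 58.9 lat -38.0 12.4
scene 36 ear ang 46.3 turned 57.3 lat -7.7 7.9
scene 36 ear ang 46.3 turned 57.3 lat -7.7 7.9
```

View pics/c4.png

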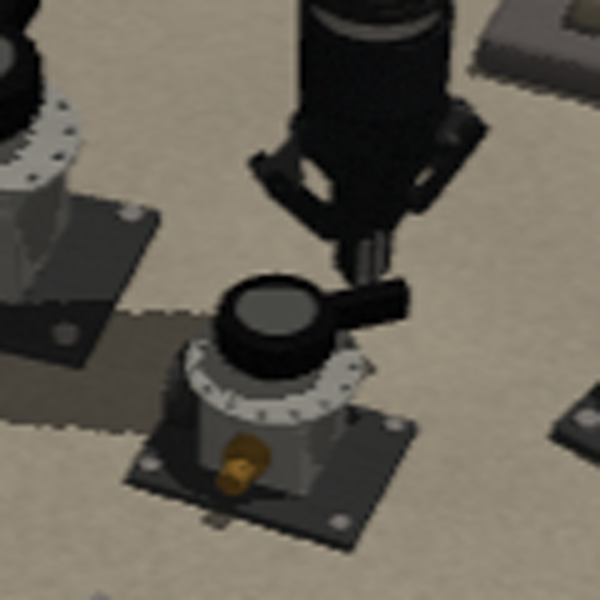

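The ear now points right, tip at (406,290), ahead of the finger with no force. This is click 2; I'll check the angle with a ray cast.

```bash
cat >> h.py <<'E'
def ray(f,u,v,z):
    c=-f['R'].T@f['t']; d=f['R'].T@np.linalg.solve(f['mtx'],[u,v,1.]); return (c+d*(z-c[2])/d[2])*1000
def eardark(f,zt=.106,c=(518.3,185.7)):
    # angle of the ear's clear (leading) top edge and tip: dark pixels cast on top plane
    g=f['image'].max(2); w=cloud(f)*1000; c=np.array(c)
    m=(abs(w[...,2]-zt*1000)<5)
    v,u=np.where(m&(abs(w[...,0]-518)<90)&(abs(w[...,1]-186)<90))
    P=np.array([ray(f,a,b,zt)[:2] for a,b in zip(u,v)])-c; d=np.hypot(*P.T); a=np.degrees(np.arctan2(P[:,1],P[:,0]))
    for lo in range(36,76,6):
        k=(d>lo)&(d<lo+6)
        if k.any(): print(lo,k.sum(),'ang',a[k].min().round(1),np.median(a[k]).round(1),a[k].max().round(1))
E
python3 - <<'E'
from h import *
f=grab('scene'); eardark(f)
for u,v in [(404,283),(410,290),(345,291)]: p=ray(f,290+u/5,100+v/5,.106)-[518.3,185.7,0]; print(p[:2],np.hypot(*p[:2]),np.degrees(np.arctan2(p[1],p[0])))
E
```

```text
36 29 ang -117.8 -66.2 75.3
42 19 ang -82.2 63.6 90.5
48 21 ang 38.5 67.6 95.2
54 13 ang 38.1 50.4 74.6
60 10 ang 41.3 48.9 71.5
66 2 ang 70.2 71.5 72.8
72 1 ang 75.3 75.3 75.3
[45.00807311 46.88896227] 64.99462614374806 46.17252929767821
[50.44746575 44.01847229] 66.95201791436446 41.106669992227665
[23.85821695 24.13583059] 33.93748420729722 45.331414270260645
```

Run:
```python
from h import *
f=grab('wrist'); save('w1.png',f['image']); np.savez('w1.npz',**f)
eardark(f); f=ear('wrist'); eardark(grab('scene'))
```

```text
48 27 ang 86.4 88.5 91.2
54 154 ang 47.7 87.8 92.6
60 147 ang 48.0 88.2 92.2
66 150 ang 79.5 86.3 90.8
72 142 ang 77.8 81.4 87.5
 t 6.65 tcp [530.9 245.4  86.3] xang 149.6 tilt [-0. -0. -1.] F [ 0.1 -0.8 -0.3] M [-0.01  0.11 -0.05] w -0.0005 q7 0.39
wrist 73 ear ang 51.3 turned 52.3 lat -4.3 40.5
wrist 72 ear ang 50.7 turned 52.9 lat -3.8 3.6
wrist 72 ear ang 50.7 turned 52.9 lat -3.8 3.6
36 34 ang -117.8 -57.2 75.3
42 22 ang -87.5 48.6 90.5
48 20 ang 38.3 66.9 95.2
54 16 ang 38.1 51.9 79.4
60 11 ang 41.6 52.6 72.9
66 1 ang 70.2 70.2 70.2
```

View pics/w1.png

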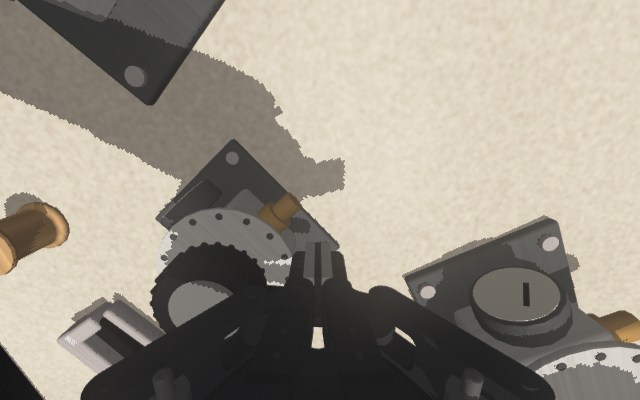

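The wrist view mostly hides the ear behind the gripper; the dial is at (205,290). I'll back off and up for an unobstructed measurement of the click.

>>> step_arm(
  moves=[
    [10,0,0,0,0,0,0],
    [20,0,-15,0,0,0,0],
    [30,0,-50,0,0,0,0],
    [60,0,-90,0,0,0,0],
    [90,0,-120,0,0,0,0],
    [100,0,-130,0,0,0,0],
    [100,0,-130,0,0,0,0],
  ],
)

```text
clock: 7.45
tcp_pos: [0.4436, 0.2983, 0.2187]
orientation: [0.816, 3.031, 0.005]
contact_force: [0.1, -0.3, 0.0]
grip_width: 0.0002
gripper_force: 0.0
```

Run:
```python
from h import *
fs=[ear('scene'),ear('side')]
fit('side'); fit('scene')
c=np.hstack([fs[0]['image'][100:220,290:410],fs[1]['image'][160:280,235:355]]); save('c5.png',cv2.resize(c,(800,400),interpolation=cv2.INTER_CUBIC))
```

```text
t 7.45 tcp [443.6 298.3 218.7] xang 149.9 tilt [ 0.003  0.003 -1.   ] F [ 0.1 -0.3  0. ] M [-0.02  0.01 -0.05] w 0.0002 q7 0.27
scene 38 ear ang 46.1 turned 57.5 lat -38.5 11.4
scene 36 ear ang 46.9 turned 56.7 lat -7.3 6.4
scene 36 ear ang 46.9 turned 56.7 lat -7.3 6.4
 t 7.5 tcp [444.3 296.5 217. ] xang 149.7 tilt [ 0.002  0.001 -1.   ] F [-1.4 -0.5 -0.8] M [-0.02  0.01 -0.01] w -0.0001 q7 0.27
side 90 ear ang 55.1 turned 48.5 lat -7.4 4.9
side 88 ear ang 55.2 turned 48.4 lat -6.9 4.7
side 88 ear ang 55.2 turned 48.4 lat -6.9 4.7
side c [517.3 188.1] 32.4 543
ear 75 [549.4 229.3] 52.1 ((550.5974731445312, 228.30642700195312), (32.26142501831055, 13.143221855163574), 55.39982986450195)
scene c [521.7 182.8] 32.2 300
ear 31 [549.9 217. ] 50.5 ((538.2749633789062, 188.9936065673828), (99.81748962402344, 27.665618896484375), 60.03874969482422)
```

Side view gives the ear at 55.2°, which is 48.4° turned, so exactly click 2 (the scene view is biased at this angle). Back behind the ear and on to click 3.

>>> step_arm(
  moves=[
    [-35,0,10,0,0,0,0],
    [-65,0,45,0,0,0,0],
    [-80,0,85,0,0,0,0],
    [-84,0,115,0,0,0,0],
    [-86,0,130,0,0,0,0],
    [-92,0,130,0,0,0,0],
    [-97,0,130,0,0,0,0],
    [-100,0,130,0,0,0,0],
  ],
)

```text
clock: 8.45
tcp_pos: [0.5325, 0.2459, 0.088]
orientation: [0.822, 3.03, 0.003]
contact_force: [-0.0, -0.5, 0.1]
grip_width: -0.0004
gripper_force: 0.0
```

>>> step_arm(
  moves=[
    [-2,0.6,0,0,0,0.035,0],
    [-4.1,1.2,0,0,0,0.07,0],
    [-6.2,1.7,0,0,0,0.105,0],
    [-8.3,2.1,0,0,0,0.14,0],
    [-10.4,2.5,0,0,0,0.175,0],
    [-12.5,2.8,0,0,0,0.209,0],
    [-14.6,3.0,0,0,0,0.244,0],
    [-16.7,3.1,0,0,0,0.279,0],
  ],
)

```text
clock: 9.25
tcp_pos: [0.5466, 0.2405, 0.0863]
orientation: [-1.239, -2.886, -0.001]
contact_force: [-1.4, 2.4, 1.3]
grip_width: -0.0002
gripper_force: 1.4
```

>>> step_arm(
  moves=[
    [-1,0.3,0,0,0,0.017,0],
    [-2,0.6,0,0,0,0.035,0],
    [-3,0.9,0,0,0,0.052,0],
    [-4.1,1.2,0,0,0,0.07,0],
    [-5.1,1.4,0,0,0,0.087,0],
    [-6.2,1.7,0,0,0,0.105,0],
    [-6.2,1.7,0,0,0,0.105,0],
  ],
)

```text
clock: 9.95
tcp_pos: [0.5527, 0.2354, 0.0862]
orientation: [1.388, 2.818, -0.002]
contact_force: [0.7, 0.2, 0.8]
grip_width: -0.0
gripper_force: 0.2
```

Run:
```python
from h import *
ear('scene');ear('side')
```

```text
t 9.95 tcp [552.7 235.4  86.2] xang 127.5 tilt [ 0.    -0.001 -1.   ] F [0.7 0.2 0.8] M [0.11 0.01 0.01] w -0.0 q7 0.11
scene 47 ear ang 33.5 turned 70.1 lat -38.0 10.0
scene 43 ear ang 35.2 turned 68.4 lat -6.5 7.2
scene 43 ear ang 35.2 turned 68.4 lat -6.5 7.2
 t 10.0 tcp [552.6 235.3  86.2] xang 127.6 tilt [-0.    -0.001 -1.   ] F [ 0.3  0.2 -0. ] M [0.11 0.01 0.  ] w -0.0001 q7 0.11
side 23 ear ang 63.2 turned 40.4 lat -17.5 7.1
side 18 ear ang 66.9 turned 36.7 lat -3.4 3.3
side 18 ear ang 66.9 turned 36.7 lat -3.4 3.3
```

>>> step_arm(
  moves=[
    [-1,0.3,0,0,0,0.017,0],
    [-2,0.6,0,0,0,0.035,0],
    [-3,0.9,0,0,0,0.052,0],
    [-3,0.9,0,0,0,0.052,0],
  ],
)

```text
clock: 10.45
tcp_pos: [0.5551, 0.2344, 0.0863]
orientation: [1.46, 2.781, -0.0]
contact_force: [0.1, -0.9, 0.2]
grip_width: 0.0002
gripper_force: 0.0
```

Run:
```python
from h import *
ear('scene');ear('side')
```

```text
t 10.45 tcp [555.1 234.4  86.3] xang 124.6 tilt [ 0. -0. -1.] F [ 0.1 -0.9  0.2] M [ 0.03 -0.03  0.  ] w 0.0002 q7 0.07
scene 50 ear ang 19.0 turned 84.6 lat -40.0 21.0
scene 42 ear ang 21.1 turned 82.5 lat -6.5 6.5
scene 42 ear ang 21.1 turned 82.5 lat -6.5 6.5
 t 10.5 tcp [555.1 234.5  86.3] xang 124.6 tilt [ 0. -0. -1.] F [ 0.1 -0.9 -0.5] M [-0.03  0.01 -0.01] w -0.0 q7 0.07
side 25 ear ang 59.0 turned 44.6 lat -17.5 8.4
side 18 ear ang 64.6 turned 39.0 lat -3.0 2.4
side 18 ear ang 64.6 turned 39.0 lat -3.0 2.4
```

Click 3 is in (scene 82.5° less the same ~9–10° bias). On to click 4.

>>> step_arm(
  moves=[
    [-2,0.6,0,0,0,0.035,0],
    [-4.1,1.2,0,0,0,0.07,0],
    [-6.2,1.7,0,0,0,0.105,0],
    [-8.3,2.1,0,0,0,0.14,0],
    [-10.4,2.5,0,0,0,0.175,0],
    [-12.5,2.8,0,0,0,0.209,0],
    [-14.6,3.0,0,0,0,0.244,0],
    [-16.7,3.1,0,0,0,0.279,0],
  ],
)

```text
clock: 11.35
tcp_pos: [0.5669, 0.2235, 0.0864]
orientation: [-1.834, -2.55, -0.001]
contact_force: [0.4, 3.0, 0.4]
grip_width: -0.0
gripper_force: 1.5
```

>>> step_arm(
  moves=[
    [-0.5,0.2,0,0,0,0.009,0],
    [-1,0.3,0,0,0,0.017,0],
    [-1.5,0.5,0,0,0,0.026,0],
    [-2,0.6,0,0,0,0.035,0],
    [-3,0.9,0,0,0,0.052,0],
    [-4.1,1.2,0,0,0,0.07,0],
    [-4.1,1.2,0,0,0,0.07,0],
  ],
)

```text
clock: 12.05
tcp_pos: [0.5697, 0.2185, 0.0863]
orientation: [1.921, 2.485, -0.001]
contact_force: [1.0, 1.4, 0.3]
grip_width: 0.0003
gripper_force: 0.8
```

Run:
```python
from h import *
ear('scene')
```

```text
t 12.05 tcp [569.7 218.5  86.3] xang 104.6 tilt [ 0.    -0.001 -1.   ] F [1.  1.4 0.3] M [ 0.46 -0.12 -0.02] w 0.0003 q7 -0.19
scene 58 ear ang 9.8 turned 93.8 lat -38.7 9.8
scene 50 ear ang 11.6 turned 92.0 lat -8.0 7.6
scene 50 ear ang 11.6 turned 92.0 lat -8.0 7.6
```

Still in contact near the peak. I creep on.

>>> step_arm(
  moves=[
    [-0.5,0.2,0,0,0,0.009,0],
    [-1,0.3,0,0,0,0.017,0],
    [-1.5,0.5,0,0,0,0.026,0],
    [-2,0.6,0,0,0,0.035,0],
    [-2.5,0.7,0,0,0,0.044,0],
    [-2.5,0.7,0,0,0,0.044,0],
  ],
)

```text
clock: 12.7
tcp_pos: [0.5706, 0.2162, 0.0861]
orientation: [1.975, 2.443, -0.002]
contact_force: [0.7, -0.5, -0.3]
grip_width: -0.0001
gripper_force: 0.0
```

Run:
```python
from h import *
ear('scene')
```

```text
t 12.7 tcp [570.6 216.2  86.1] xang 102.1 tilt [-0.001 -0.001 -1.   ] F [ 0.7 -0.5 -0.3] M [-0.02 -0.04  0.01] w -0.0001 q7 -0.22
scene 52 ear ang 7.1 turned 96.5 lat -9.2 10.5
scene 46 ear ang 6.2 turned 97.4 lat -6.4 7.6
scene 46 ear ang 6.2 turned 97.4 lat -6.4 7.6
```

>>> step_arm(
  moves=[
    [8,0,0,0,0,0,0],
    [16,0,-5,0,0,0,0],
    [18,0,-35,0,0,0,0],
    [18,20,-70,0,0,0,0],
    [18,60,-90,0,0,0,0],
    [18,100,-90,0,0,0,0],
    [18,120,-90,0,0,0,0],
    [18,120,-90,0,0,0,0],
  ],
)

```text
clock: 13.55
tcp_pos: [0.686, 0.2611, 0.1762]
orientation: [1.973, 2.444, 0.002]
contact_force: [-0.9, 0.4, -0.9]
grip_width: -0.0001
gripper_force: 0.0
```

Run:
```python
from h import *
fs=[ear('scene'),ear('side')]
fit('side'); fit('scene')
c=np.hstack([fs[0]['image'][100:220,290:410],fs[1]['image'][160:280,235:355]]); save('c6.png',cv2.resize(c,(800,400),interpolation=cv2.INTER_CUBIC))
```

```text
t 13.55 tcp [686.  261.1 176.2] xang 102.2 tilt [ 0.001  0.001 -1.   ] F [-0.9  0.4 -0.9] M [-0.02  0.   -0.03] w -0.0001 q7 -0.2
scene 52 ear ang -4.2 turned 107.8 lat -38.1 10.4
scene 48 ear ang -3.0 turned 106.6 lat -7.3 7.2
scene 48 ear ang -3.0 turned 106.6 lat -7.3 7.2
 t 13.6 tcp [684.3 260.8 175.9] xang 102.2 tilt [-0.  0. -1.] F [-0.2 -0.7 -0.1] M [ 0.    0.   -0.03] w -0.0002 q7 -0.2
side 74 ear ang 6.6 turned 97.0 lat -9.2 5.3
side 73 ear ang 6.7 turned 96.9 lat -7.1 5.2
side 73 ear ang 6.7 turned 96.9 lat -7.1 5.2
side c [519.9 186.4] 32.3 544
ear 63 [571.3 191.3] 5.4 ((571.969970703125, 190.934814453125), (32.32058334350586, 11.993317604064941), 6.3350629806518555)
scene c [522. 177.] 32.1 311
ear 38 [573.6 182.9] 6.5 ((573.9540405273438, 182.87684631347656), (32.64631271362305, 12.934089660644531), 4.184513092041016)
```

View pics/c6.png

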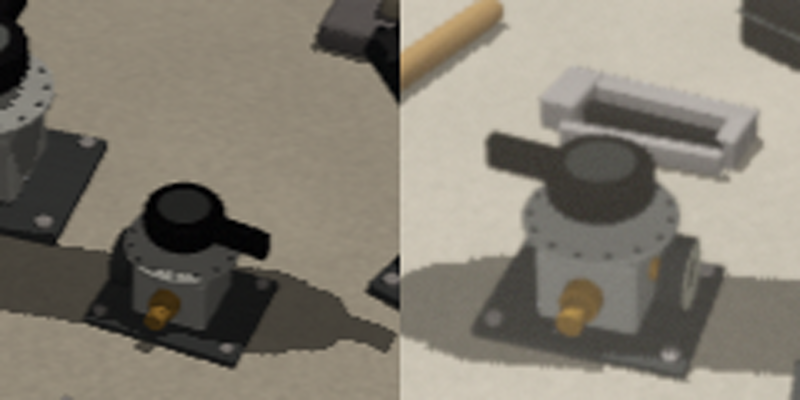

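Both crops agree: the ear points away to +x, tip at (268,245) on the left and (490,150) on the right. That is 97° turned, click 4, still up. Now over the dial's middle.

>>> step_arm(
  moves=[
    [-8,-40,0,0,0,0,0],
    [-17,-80,0,0,0,0,0],
    [-26,-120,0,0,0,0,0],
    [-34,-160,0,0,0,0,0],
    [-38,-178,10,0,0,0,0],
    [-38,-178,40,0,0,0,0],
    [-38,-178,60,0,0,0,0],
    [-38,-178,60,0,0,0,0],
  ],
)

```text
clock: 14.55
tcp_pos: [0.5152, 0.1844, 0.1144]
orientation: [-1.972, -2.443, 0.007]
contact_force: [0.2, -0.1, 0.1]
grip_width: -0.0003
gripper_force: 0.0
```

>>> step_arm(
  moves=[
    [0,0,3,0,0,0,0],
    [0,0,5,0,0,0,0],
    [0,0,7,0,0,0,0],
    [0,0,8,0,0,0,0],
    [0,0,9,0,0,0,0],
    [0,0,10,0,0,0,0],
    [0,0,11,0,0,0,0],
    [0,0,12,0,0,0,0],
  ],
)

```text
clock: 15.35
tcp_pos: [0.5184, 0.1853, 0.1047]
orientation: [1.974, 2.444, 0.001]
contact_force: [-0.7, -0.9, 5.5]
grip_width: 0.0001
gripper_force: 2.5
```

Contact at 5.5 N, centred. I press on slowly.

>>> step_arm(
  moves=[
    [0,0,0.7,0,0,0,0],
    [0,0,1.4,0,0,0,0],
    [0,0,2.1,0,0,0,0],
    [0,0,2.8,0,0,0,0],
    [0,0,3.5,0,0,0,0],
    [0,0,4.2,0,0,0,0],
    [0,0,4.9,0,0,0,0],
    [0,0,5.5,0,0,0,0],
  ],
)

```text
clock: 16.15
tcp_pos: [0.5184, 0.1853, 0.0991]
orientation: [1.974, 2.444, 0.001]
contact_force: [-1.0, -0.5, 5.7]
grip_width: -0.0
gripper_force: 2.8
```

>>> step_arm(
  moves=[
    [0,0,0.5,0,0,0,0],
    [0,0,1,0,0,0,0],
    [0,0,1.5,0,0,0,0],
    [0,0,1.5,0,0,0,0],
  ],
)

```text
clock: 16.55
tcp_pos: [0.5185, 0.1853, 0.098]
orientation: [1.974, 2.444, 0.001]
contact_force: [-3.6, -0.8, 9.9]
grip_width: -0.0002
gripper_force: 4.6
```

Force is rising against the stop. I press slightly more, hold, then lift.

>>> step_arm(
  moves=[
    [0,0,0.5,0,0,0,0],
    [0,0,1,0,0,0,0],
    [0,0,1,0,0,0,0],
    [0,0,1,0,0,0,0],
  ],
)

```text
clock: 16.95
tcp_pos: [0.5186, 0.1854, 0.0978]
orientation: [1.974, 2.444, 0.001]
contact_force: [-5.3, -0.4, 17.3]
grip_width: -0.0001
gripper_force: 8.5
```

>>> step_arm(
  moves=[
    [0,0,-3,0,0,0,0],
    [0,0,-20,0,0,0,0],
    [0,0,-60,0,0,0,0],
    [0,0,-90,0,0,0,0],
    [0,40,-90,0,0,0,0],
    [0,80,-90,0,0,0,0],
    [0,120,-90,0,0,0,0],
    [0,120,-90,0,0,0,0],
  ],
)

```text
clock: 17.75
tcp_pos: [0.6395, 0.2109, 0.1853]
orientation: [1.974, 2.442, 0.002]
contact_force: [-1.2, -0.0, -1.0]
grip_width: -0.0001
gripper_force: 0.0
```

Run:
```python
from h import *
ear('side',zo=-.0075)
w=cloud(grab('side')); m=np.hypot(w[...,0]-.518,w[...,1]-.186)<.02; print('top z',np.nanmedian(w[...,2][m]))
w=cloud(dict(np.load('side0.npz'))); m=np.hypot(w[...,0]-.518,w[...,1]-.186)<.02; print('top z before',np.nanmedian(w[...,2][m]))
```

```text
t 17.75 tcp [639.5 210.9 185.3] xang 102.1 tilt [ 0.002  0.    -1.   ] F [-1.2 -0.  -1. ] M [-0.    0.02 -0.03] w -0.0001 q7 -0.17
side 72 ear ang 6.2 turned 97.4 lat -7.4 5.5
side 71 ear ang 6.3 turned 97.3 lat -7.5 5.4
side 70 ear ang 6.4 turned 97.2 lat -7.3 5.3
top z 0.09722352540760007
top z before 0.10514755960361852
```

The dial is down 7.9 mm, at click 4, and the arm is clear.

```bash
python3 -c "
from bench import r
print(r.hand_in())"
```

```text
the job is handed in; nothing more can be done
None
```

I turned the smallest regulator's dial four clicks clockwise and pressed it home, and the job is handed in at about 18 s with no verdict shown. The last camera check put the dial about 97° round (four clicks are 96°) and 7.9 mm down, with the arm clear.

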